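# Roll a bearing sleeve up a folded ramp and hold it against the stop

## Robot

A 7-joint arm with a two-finger parallel gripper is mounted at the origin on the work surface. World frame = base frame: x ahead of the robot, y to its left, z up, the work surface at z = 0. Lengths are in m, angles in rad, forces in N, time in s.
With the tool pointing down it reaches from about 0.425 to 0.925 m from the base axis. Payload 6.8 kg.
Tool frame: the origin (TCP) lies midway between the tips of the shut fingers; the grasp point (between the pads) lies 19 mm behind it; x points along the fingers, z is the direction in which the jaws open and shut, and the axes are right-handed (so a half turn about x gives the same grasp; the last joint's range is limited). The gripper opens to 85 mm and grips with 20 to 120 N. Pads are 22 mm wide; open, the fingers measure 114 mm over their backs; the gripper's body (76 mm by 85 mm) begins 54 mm behind the grasp point. The pads swing forward as they close: fully open they stand 13 mm farther back than shut.
Start: joints at [1.127, 0.477, 0.022, 1.555, -0.011, 1.109, -0.083], TCP at [0.222, -0.637, 0.231] pointing down, gripper open.
Joint ranges: [-2.96, 2.96], [-0.34, 2.1], [-1.41, 1.46], [0.24, 2.44], [-1.37, 4.51], [0.17, 1.92], [-2.96, 2.96]. Speed limits (rad/s): [2.39, 2.39, 3.14, 3.14, 3.14, 3.14, 3.14].

## Interface

Orientations are given as a unit quaternion [w, x, y, z].
In Python, from station import bot gives the robot as it stands. The module is installed in compiled form; this text tells all that it offers.
- The arm moves only by the shell command python3 -m jog 'ROWS' [FORCE]. ROWS is text: rows parted by semicolons, each of 7 numbers parted by spaces: the shift along the tool's x, y, z in mm, then the turn, a rotation vector about the tool's x, y, z in units of 6 degrees (1.0 is 6 degrees), then the finger opening in mm, from 0 to 85.4. A call has 1 to 5 rows; each row shifts and turns the commanded pose from where the row before left it, along the tool's axes as they then stand; what a row does not reach is not made up. A row lasts 1/10 s, in which the tool goes at most 50 mm and 8.59 degrees, less where a joint would pass 70% of its speed; a pose out of reach is approached as far as the arm can. A call with a gripper value outside its range is refused whole. The fingers move at their own pace and stop on an object; FORCE is the grip in N (left out, the last holds). Time passes only in rows, so rows that do not move let the fingers close. It gives the time, the measured TCP pose, the force and the opening at its end, in the units of the state.
- bot.get_obs(): the state, without advancing time (a new reading comes with each control period).
- bot.read_camera(name): name is "side" or "top" or "wrist"; returns (picture, depth): 384x512x3 uint8, red, green, blue; 384x512 float32, m along the optical axis (not along the pixel's ray), 0 where there is no reading.
- bot.calibration(name): a dict with "fx", "fy", "cx", "cy" (pixels), "T" (4x4, takes a point from camera to world coordinates). Camera axes: x right, y up, looking along -z (the intrinsics and any distortion apply to the point x, -y, -z); pixel columns grow to the right and rows downward; lengths in m; the calibration is good to about 2 mm. A picture is of the moment at which its call begins: read the wrist's pose just before it. calibration takes no time and is no camera call; for the wrist camera it gives the pose at the moment of the call.
- bot.hand_in(): hands the job in, once; it reports no verdict.
The state is a dict: "t": time; "q": joint angles; "joint_vel": joint speeds; "joint_torque": joint torques, N m; "eef_pos": TCP position; "tool_rot": TCP orientation; "contact_force": force on the tool from outside, world axes, zero at the start; "torque": the same for the moment, N m; "gripper_width": opening from 0.0 (shut) to 1.0 (fully open).
Only numpy, scipy, OpenCV 4.12 (cv2) and the standard library are available. Lean on these libraries where they do the work, as an engineer would, in place of code of your own. Each camera call takes 0.05 s, during which the arm holds its last target.

## Task

Push the brass bearing sleeve slowly up the aluminium ramp with the fingertips until it lies fully home and square against the blue stop bar, never letting it run away or roll back, and without lifting it. Keep it held there so that it can be marked: the program finishes while the fingers still press the sleeve against the stop. Leave the hammer, collar, block and cup where they are.

Things in the scene. Friction and masses are not known exactly. Their poses are not given: they have to be found in the camera images.
- ramp: Aluminium ramp fixed on the bench, 176 mm wide. Origin at bench height, mid-width; x level, uphill; y across; z up. x -150 to -60 mm: level landing, top 6 mm over the bench. From x = -60 to +148 mm the top rises at 0.15 rad: 6 mm + 0.151 (x + 60 mm). Side flanges (inner faces y = +-82 mm) stand 16 mm, a toe lip (x -147 mm) 6 mm above the sheet. A sleeve let go on the slope rolls back.
- stop: Blue upright stop bar fixed across the ramp, 12 mm thick (x), 150 mm long (y), top 74 mm above the bench. Origin in the middle of the bar at bench height; axes parallel to the ramp's. Its stop face looks downhill, 6 mm on the -x side of the origin; it stands 75 to 105 mm uphill of the ramp's origin.
- sleeve: Brass-coloured, oiled bearing sleeve, a cylinder 50 mm in diameter, 110 mm long, about 0.5 kg, lying across the landing at the foot of the ramp, free to roll. Origin at its centre, on its axis (25 mm above the sheet); own x along its axis, y and z turn as it rolls. When home its centre is 31 mm downhill (-x) of the stop's origin.
- hammer: Loose hammer lying on the bench beside the ramp (its +y side), wooden handle and steel head, 225 mm long, 28 mm high; origin on the bench near the middle of the handle. To be left alone.
- collar: Loose plain steel collar standing on end beside the ramp (its -y side), 48 mm in diameter, 45 mm high; origin at the centre of its underside. To be left alone.
- block: Loose dark steel block beside the ramp (its -y side), 50 x 35 x 35 mm; origin at the centre of its underside. To be left alone.
- cup: Loose yellow plastic cup beside the ramp (its -y side), 60 mm in diameter, 50 mm high; origin at the centre of its underside. To be left alone.
Things that resemble listed ones, but are neither listed nor needed, are in the scene too. Several things have the shape of the sleeve; the one meant has the colours described above.

How it is judged:
On the way, in this order (a step that is already met when the one before it is completed fails the run):
1. the sleeve is part-way up the slope with the fingers behind it (x of sleeve in the frame of ramp above -0.02 m and contact force between the fingers and sleeve above 0.2 N and z of sleeve in the frame of ramp below 0.062 m).
2. the sleeve is home against the stop with the fingers on it (x of sleeve in the frame of stop above -0.034 m and contact force between the fingers and sleeve above 0.2 N and angle between the x axis of sleeve and the y axis of stop, either way round below 0.05 rad), for 0.2 s.
At the end, for the whole second after the job is handed in: Sleeve within 3 mm of the stop face, square to it within 0.05 rad, within 30 mm of the ramp's middle line, on the ramp, still (under 20 mm/s), touching the stop and held by the fingers with over 0.2 N each; hammer, collar, block and cup within 20 mm of their starts (all of step 2 and linear speed of sleeve below 0.02 m/s and z of sleeve in the frame of ramp below 0.062 m and contact force between sleeve and stop above 0.2 N and y of sleeve in the frame of ramp between -0.03 and 0.03 m and distance of each of hammer, collar, block, cup from where it was at the start of the episode below 0.02 m); the arm keeps its last pose, push and grip.
It fails at once if the sleeve runs free of the fingers on the ramp (rolls back or is flicked) at more than 0.2 m/s (linear speed of sleeve above 0.2 m/s and contact force between the fingers and sleeve below 0.01 N).
It fails at once if the sleeve is pushed faster than 0.4 m/s (linear speed of sleeve above 0.4 m/s).
It fails at once if the sleeve is lifted off the ramp by more than about 10 mm (z of sleeve in the frame of ramp above 0.066 m or (x of sleeve in the frame of ramp below -0.05 m and z of sleeve in the frame of ramp above 0.042 m) or (x of sleeve in the frame of ramp below 0 m and z of sleeve in the frame of ramp above 0.05 m)).
It fails at once if the hammer, collar, block or cup is moved by more than 20 mm (distance of any of hammer, collar, block, cup from where it was at the start of the episode above 0.02 m).
It also fails if it takes over 38 s, if anything falls off the work surface, if the arm or the gripper's body presses on something with over 40 N, if the wrist force passes 120 N, or if a joint passes its speed limit or range.

## Working session

There is one attempt and no reset: what is moved stays moved. The work goes in short steps, Python scripts to look and compute and a shell command to move; the robot and the scene stay as the last step left them, time stands still between calls to the robot, and variables do not carry over. Pictures are saved under pics/ and viewed, and the job is handed in when it is done.

```bash
mkdir -p pics; python3 - <<'E'
from station import bot
import cv2
o=bot.get_obs();print(o)
for n in("top","side"):
    p,d=bot.read_camera(n);c=bot.calibration(n)
    cv2.imwrite(f"pics/{n}0.png",cv2.cvtColor(p,cv2.COLOR_RGB2BGR))
    import numpy as np
    np.savez(f"{n}0.npz",p=p,d=d,**c);print(c)
E
```

```text
{'t': 0.0, 'q': array([ 1.12689387,  0.4777806 ,  0.02235071,  1.55645613, -0.01151156,
        1.10931608, -0.08308003]), 'joint_vel': array([-0.00059958, -0.00032251,  0.00187439,  0.00051929, -0.00168203,
        0.00115987, -0.00109663]), 'joint_torque': array([-4.55990785e-04, -5.96448576e+01,  1.60801359e+00, -2.81199825e+01,
        1.23815631e-02,  9.36603727e-03,  2.73036352e-05]), 'eef_pos': array([ 0.22221514, -0.63673888,  0.23033704]), 'tool_rot': array([ 0.57597732,  0.40974068,  0.57708423, -0.40906785]), 'contact_force': array([-0.1878126 , -0.03700674, -0.12090252]), 'torque': array([ 0.01489396, -0.00808101, -0.02331348]), 'gripper_width': 1.0027707369221235}
{'fx': 405.29700538944377, 'fy': 405.29700538944377, 'cx': 256.91633921105324, 'cy': 189.86065461128206, 'T': array([[-0.01420993,  0.99019804, -0.13894577,  0.45880092],
       [-0.99949095, -0.01803603, -0.0263163 , -0.06849448],
       [-0.02856438,  0.13850108,  0.98995026,  0.89882143],
       [ 0.        ,  0.        ,  0.        ,  1.        ]])}
{'fx': 479.619373991451, 'fy': 479.619373991451, 'cx': 254.77988752372835, 'cy': 202.52161774437593, 'T': array([[-0.96216939,  0.16109551, -0.21972324,  0.34215896],
       [-0.27147599, -0.63507397,  0.72317483,  0.65933337],
       [-0.02304029,  0.75546627,  0.6547823 ,  0.73252903],
       [ 0.        ,  0.        ,  0.        ,  1.        ]])}
```

```bash
ls -la
```

```text
total 2708
drwxr-xr-x  3 agent agent    4096 Dec  7 00:38 .
drwxr-xr-x 23 root  root     4096 Dec  7 00:37 ..
drwxr-xr-x  2 agent agent    4096 Dec  7 00:38 pics
-rw-r--r--  1 agent agent 1378084 Dec  7 00:38 side0.npz
-rw-r--r--  1 agent agent 1378084 Dec  7 00:38 top0.npz
```

View pics/top0.png

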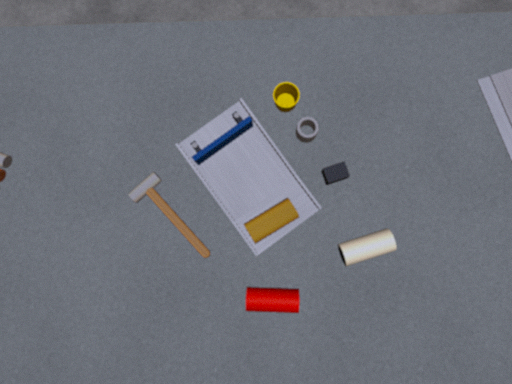

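View pics/side0.png

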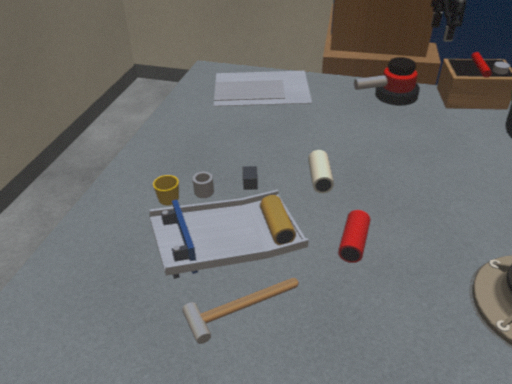

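The top view shows the brass sleeve at (271,220). The blue stop runs from (195,159) to (252,123), and uphill is up and left in the picture, which is world +x, +y. The red cylinder at (272,300) and the cream one at (367,247) are decoys. Next I'll measure with depth.

```bash
cat > h.py <<'E'
import numpy as np,cv2
from scipy.spatial.transform import Rotation as R
def cloud(d,c):
    v,u=np.mgrid[:384,:512]
    P=np.stack([(u-c['cx'])/c['fx']*d,-(v-c['cy'])/c['fy']*d,-d],-1)
    return P@c['T'][:3,:3].T+c['T'][:3,3]
def fit(P):
    c=P.mean(0);u,s,vt=np.linalg.svd(P-c,full_matrices=False);return c,vt
E
python3 - <<'E'
from h import *
for n in("top","side"):
    z=np.load(n+"0.npz");p=z['p'];d=z['d'];W=cloud(d,z);hsv=cv2.cvtColor(p,cv2.COLOR_RGB2HSV)
    print(n,W[300,130] , 'nan',(d==0).mean())
    roi=(W[...,0]>.25)&(W[...,0]<.75)&(W[...,1]>-.3)&(W[...,1]<.15)&(d>0)
    blue=(hsv[...,0]>100)&(hsv[...,0]<130)&(hsv[...,1]>150)&roi
    brass=(hsv[...,0]>12)&(hsv[...,0]<28)&(hsv[...,1]>150)&roi
    for nm,m in(("blue",blue),("brass",brass)):
        nl,l,st,ce=cv2.connectedComponentsWithStats(m.astype(np.uint8))
        for i in range(1,nl):
            if st[i,4]<80: continue
            mm=cv2.erode((l==i).astype(np.uint8),np.ones((3,3)))>0
            P=W[mm]
            if len(P)<20: continue
            r=cv2.minAreaRect((W[l==i][:,:2]*1000).astype(np.float32))
            print(nm,ce[i].round(),len(P),'rect',np.round(r[0],1),np.round(r[1],1),round(r[2],1),'z pct',np.percentile(P[:,2],[2,50,98]).round(4))
            if nm=="blue":
                T=P[P[:,2]>.066];c,v=fit(T[:,:2]) ;print('top',len(T),c,v[0],np.degrees(np.arctan2(v[0][1],v[0][0])), np.ptp((T[:,:2]-c)@v[0]),np.ptp((T[:,:2]-c)@v[1]))
    # plane of the ramp
E
```

```text
top [ 0.34776874  0.23556605 -0.0010251 ] nan 0.0038299560546875
blue [223. 140.] 331 rect [686.7  25.8] [ 12.  146.5] 35.3 z pct [0.0487 0.071  0.0762]
top 218 [0.68389498 0.02456456] [-0.58060843  0.81418293] 125.49334804071047 0.1402532046367348 0.00893563227173359
brass [271. 220.] 826 rect [514.2 -74.9] [ 43.8 105.7] 30.1 z pct [0.0446 0.0533 0.0573]
side [0.74094808 0.18196445 0.00086356] nan 0.0039520263671875
```

```bash
python3 - <<'E'
from h import *
z=np.load("side0.npz");W=cloud(z['d'],z);hsv=cv2.cvtColor(z['p'],cv2.COLOR_RGB2HSV)
print('side',hsv[215,275],W[215,275],hsv[235,182],W[235,182],hsv[215,178],W[215,178])
W2=W
z=np.load("top0.npz");W=cloud(z['d'],z)
a=np.radians(35.45);ex=np.array([np.cos(a),np.sin(a)]);ey=np.array([-ex[1],ex[0]])
c0=np.array([.6839,.0246])
for nm,w in(("top",W),("side",W2)):
    L=np.stack([(w[...,:2]-c0)@ex,(w[...,:2]-c0)@ey],-1)*1000
    m=(w[...,2]>.004)&(w[...,2]<.07)&(abs(L[...,1])<130)&(L[...,0]>-260)&(L[...,0]<80)
    # cross section at x -150..-40: height vs y
    for lo,hi in((-150,-110),(-110,-60),(-60,-20)):
        s=(L[...,0]>lo)&(L[...,0]<hi)&(abs(L[...,1])<110)
        y=L[s][:,1];h=w[s][:,2]*1000
        print(nm,lo,' '.join(f"{b}:{np.percentile(h[(y>=b)&(y<b+4)],80):.0f}" for b in list(range(-104,-64,4))+list(range(64,108,4)) if ((y>=b)&(y<b+4)).sum()>2))
    s=abs(L[...,1]-0)<25
    x=L[s][:,0];h=w[s][:,2]*1000
    print(nm,' '.join(f"{b}:{np.median(h[(x>=b)&(x<b+6)]):.0f}" for b in range(-270,80,6) if ((x>=b)&(x<b+6)).sum()>2))
    # sleeve pts
    s=(L[...,0]>-230)&(L[...,0]<-120)&(abs(L[...,1])<78)&(w[...,2]>.038)
    l=L[s];h=w[s][:,2]*1000
    r=cv2.minAreaRect(l.astype(np.float32));print('sleeve',len(l),r,l.min(0),l.max(0))
    t=l[h>50];cc,v=fit(t);print('ridge',len(t),cc,v[0],h.max())
E
cat > look.py <<'E'
E
python3 - <<'E'
from scipy.spatial.transform import Rotation as R
import numpy as np
q=[0.57597732,0.40974068,0.57708423,-0.40906785]
r=R.from_quat(q,scalar_first=True);print(r.as_matrix().round(3))
E
```

```text
side [ 20 140 157] [ 0.51781333 -0.06157975  0.05447152] [107  61  79] [0.68323844 0.04510145 0.05728523] [111 151 132] [0.7054833  0.00733246 0.07309929]
top -150 -104:0 -100:1 -96:1 -92:1 -88:26 -84:24 -80:10 -76:9 -72:10 -68:10 64:10 68:11 72:10 76:10 80:24 84:26 88:1 92:1 96:2 100:1 104:1
top -110 -104:0 -100:1 -96:1 -88:33 -84:31 -80:17 -76:17 -72:17 -68:17 64:17 68:17 72:17 76:17 80:32 84:34 88:2 92:1 96:1 100:1 104:1
top -60 -104:1 -100:1 -96:1 -88:40 -84:38 -80:24 -76:24 -72:24 -68:24 64:24 68:23 72:24 76:23 80:38 84:40 88:2 92:0 96:1 100:1 104:1
top -270:-0 -264:-0 -258:-0 -252:-0 -246:-0 -240:1 -234:11 -228:6 -222:39 -216:49 -210:53 -204:55 -198:56 -192:54 -186:52 -180:46 -174:37 -168:6 -162:6 -156:5 -150:6 -144:7 -138:7 -132:8 -126:9 -120:10 -114:11 -108:12 -102:13 -96:14 -90:15 -84:16 -78:16 -72:17 -66:18 -60:19 -54:20 -48:21 -42:22 -36:23 -30:24 -24:25 -18:25 -12:26 -6:49 0:74 6:73 18:31 24:32 30:33 36:34 42:34 48:36 54:37 60:36 72:-0 78:-0
sleeve 1162 ((-194.11099243164062, 17.76263427734375), (109.8008041381836, 48.345558166503906), 84.48650360107422) [-222.66325139  -
[... 505 characters left out ...]
-0 -240:11 -234:12 -222:44 -216:49 -210:52 -204:55 -198:56 -192:55 -186:53 -180:48 -174:32 -168:6 -162:6 -156:7 -150:6 -144:7 -138:7 -132:9 -126:10 -120:10 -114:11 -108:12 -102:13 -96:14 -90:15 -84:16 -78:17 -72:18 -66:19 -60:20 -54:21 -48:21 -42:23 -36:23 -30:24 -24:25 -18:26 -12:27 -6:74 0:75 6:71 12:30 18:31 24:33 30:34 36:34 42:35 48:36 54:37 60:33 66:1 72:0 78:1
sleeve 862 ((-191.28187561035156, 16.674381256103516), (115.11729431152344, 47.229618072509766), 85.21234130859375) [-217.83293482  -42.11025764] [-164.5515107    75.22642663]
ridge 538 [-191.52714443   20.17231786] [0.08765222 0.99615114] 59.40711060298965
[[-0.001  0.944  0.33 ]
 [ 0.002  0.33  -0.944]
 [-1.    -0.    -0.002]]
```

Sleeve in the stop frame: about (-193, +18) mm, skewed about 5°, with the +y end uphill. I'll match its yaw, come down behind it with the fingers half open, and push along the tool's y.

```bash
cat >> h.py <<'E'
a=np.radians(35.45);ex=np.array([np.cos(a),np.sin(a)]);ey=np.array([-ex[1],ex[0]])
c0=np.array([.6839,.0246])
def toL(w): return np.array([(np.asarray(w)[:2]-c0)@ex,(np.asarray(w)[:2]-c0)@ey])*1000
def st(goalL=None,z=None):
    from station import bot
    o=bot.get_obs();r=R.from_quat(o['tool_rot'],scalar_first=True).as_matrix()
    print('t',round(o['t'],2),'L',toL(o['eef_pos']).round(1),'z',round(o['eef_pos'][2]*1000,1),'yaw(push dir, rel ramp)',round(np.degrees(np.arctan2(r[1,1],r[0,1]))-35.45,2),'toolx',r[:,0].round(3))
    f=o['contact_force'];print('F',(f[:2]@ex).round(2),(f[:2]@ey).round(2),f[2].round(2),'w',round(o['gripper_width']*85.4,1))
    if goalL is not None:
        g=np.append(c0+ex*goalL[0]/1000+ey*goalL[1]/1000,z/1000)
        print('shift tool mm',(r.T@(g-o['eef_pos'])*1000).round(1))
E
python3 -m jog '0 0 0 -0.9 0 0 50; 0 0 0 -0.93 0 0 50' 20
python3 -c "
from h import *
st((-237.3,21.8),130)"
```

```text
t: 0.3
eef_pos: [0.2224, -0.637, 0.2307]
tool_rot: [0.613, 0.351, 0.614, -0.351]
contact_force: [0.1, 0.2, 0.6]
gripper_width: 0.691
t 0.3 L [-759.7 -271.3] z 230.7 yaw(push dir, rel ramp) -5.01 toolx [-0.001  0.001 -1.   ]
F 0.15 0.09 0.62 w 59.0
shift tool mm [ 101.1  494.8 -337.4]
```

```bash
python3 -m jog '0 38 -25 0 0 0 50;0 38 -25 0 0 0 50;0 38 -25 0 0 0 50;0 38 -25 0 0 0 50;0 38 -25 0 0 0 50'|head -2
python3 -m jog '10 38 -27 0 0 0 50;10 38 -27 0 0 0 50;10 38 -27 0 0 0 50;10 38 -27 0 0 0 50;10 38 -27 0 0 0 50'|head -2
python3 -c "
from h import *
st((-237.3,21.8),130)"
```

```text
t: 0.8
eef_pos: [0.3241, -0.4317, 0.231]
t: 1.3
eef_pos: [0.4202, -0.2196, 0.1809]
t 1.3 L [-356.5  -46. ] z 180.9 yaw(push dir, rel ramp) -5.24 toolx [ 0. -0. -1.]
F 1.02 -0.73 0.14 w 49.9
shift tool mm [ 50.9 112.5 -78.4]
```

```bash
python3 -m jog '10 38 -26 0 0 0 50;15 38 -26 0 0 0 50;15 37 -26 0 0 0 50;10 0 0 0 0 0 50;0 0 0 0 0 0 50'|head -2
python3 - <<'E'
from h import *
st((-237.3,21.8),130)
from station import bot
for n in("top","wrist"):
    p,d=bot.read_camera(n);cv2.imwrite(f"pics/{n}1.png",cv2.cvtColor(p,cv2.COLOR_RGB2BGR))
    np.savez(n+"1.npz",p=p,d=d,**bot.calibration(n))
E
```

```text
t: 1.8
eef_pos: [0.4773, -0.0959, 0.1298]
t 1.8 L [-238.2   21.7] z 129.8 yaw(push dir, rel ramp) -5.06 toolx [-0.003  0.001 -1.   ]
F -1.63 -0.16 -0.42 w 49.7
shift tool mm [-0.2  0.9 -0.2]
```

View pics/wrist1.png

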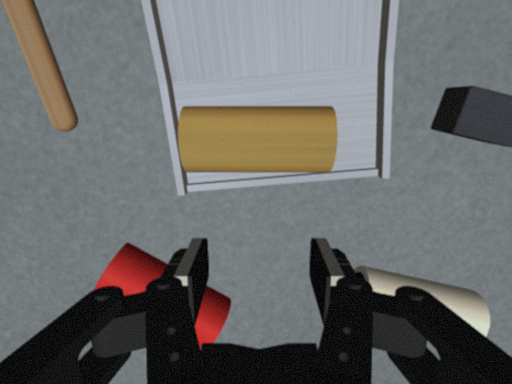

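The wrist view shows the sleeve parallel to the finger line, spanning columns 180–336, with the fingertips at about 190–330, so the yaw and centring are good. Descending behind it now.

```bash
python3 -m jog '30 0 0 0 0 0 50;30 0 0 0 0 0 50;25 0 0 0 0 0 50;15 0 0 0 0 0 50;0 0 0 0 0 0 50'|head -2
python3 -c "
from h import *
st((-237.3,21.8),18)"
python3 -m jog '7 0 0 0 0 0 50;5 0 0 0 0 0 50;0 0 0 0 0 0 50'|head -2
python3 - <<'E'
from h import *
st((-237.3,21.8),18)
from station import bot
for n in("side","wrist"):
    p,d=bot.read_camera(n);cv2.imwrite(f"pics/{n}2.png",cv2.cvtColor(p,cv2.COLOR_RGB2BGR))
E
```

```text
t: 2.4
eef_pos: [0.4767, -0.0988, 0.0302]
t 2.4 L [-240.3   19.6] z 30.2 yaw(push dir, rel ramp) -5.39 toolx [-0.003 -0.    -1.   ]
F -1.07 0.26 -0.1 w 49.8
shift tool mm [12.2  2.9 -2.4]
t: 2.7
eef_pos: [0.4784, -0.0975, 0.0195]
t 2.7 L [-238.2   19.7] z 19.5 yaw(push dir, rel ramp) -5.26 toolx [ 0. -0. -1.]
F -0.29 -0.72 0.39 w 50.3
shift tool mm [ 1.5  0.7 -2.1]
```

View pics/side2.png

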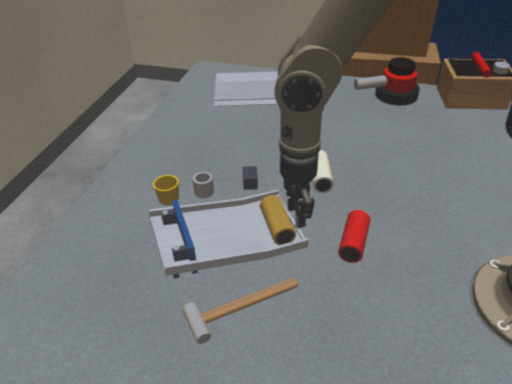

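View pics/wrist2.png

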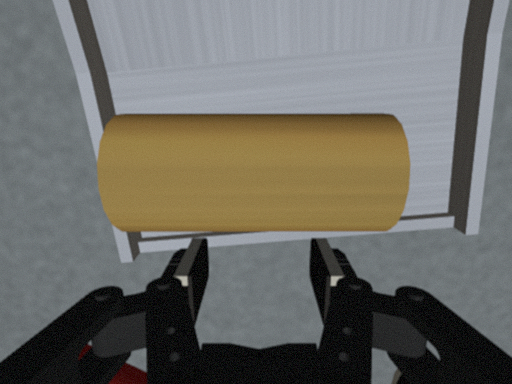

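The fingers are behind the sleeve, over the toe lip and clear of it, and evenly placed about the sleeve's middle. Pushing gently.

```bash
python3 -m jog '0 2 0 0 0 0 50;0 2 0 0 0 0 50;0 2 0 0 0 0 50;0 2 0 0 0 0 50;0 2 0 0 0 0 50'
python3 -m jog '0 2 0 0 0 0 50;0 2 0 0 0 0 50;0 2 0 0 0 0 50;0 2 0 0 0 0 50;0 2 0 0 0 0 50'
python3 - <<'E'
from h import *
st()
from station import bot
p,d=bot.read_camera("wrist");cv2.imwrite(f"pics/wrist3.png",cv2.cvtColor(p,cv2.COLOR_RGB2BGR))
E
```

```text
t: 3.3
eef_pos: [0.4871, -0.092, 0.0193]
tool_rot: [0.613, 0.352, 0.613, -0.352]
contact_force: [0.8, 0.3, -0.2]
gripper_width: 0.587
t: 3.8
eef_pos: [0.4958, -0.087, 0.0193]
tool_rot: [0.613, 0.352, 0.613, -0.352]
contact_force: [0.3, -0.8, -0.4]
gripper_width: 0.585
t 3.8 L [-218.    18.2] z 19.3 yaw(push dir, rel ramp) -5.23 toolx [-0.  0. -1.]
F -0.26 -0.81 -0.43 w 50.0
```

View pics/wrist3.png

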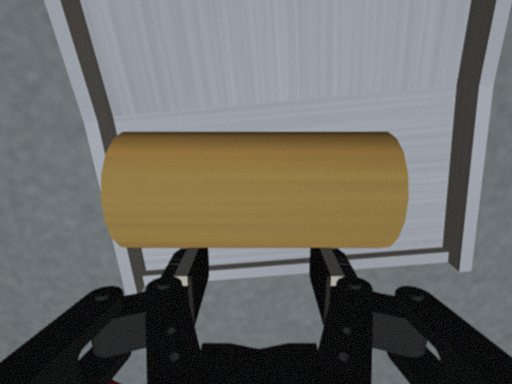

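```bash
python3 -m jog '0.5 3 0 0 0 0 50;0.5 3 0 0 0 0 50;0.5 3 0 0 0 0 50;0.5 3 0 0 0 0 50;0.5 3 0 0 0 0 50'|grep -v rot
python3 -m jog '0 3 0 0 0 0 50;0 3 0 0 0 0 50;0 3 0 0 0 0 50;0 3 0 0 0 0 50;0 3 0 0 0 0 50'|grep -v rot
python3 - <<'E'
from h import *
st()
from station import bot
p,d=bot.read_camera("wrist");cv2.imwrite(f"pics/wrist4.png",cv2.cvtColor(p,cv2.COLOR_RGB2BGR))
c=bot.calibration("wrist");W=cloud(d,c)
hsv=cv2.cvtColor(p,cv2.COLOR_RGB2HSV)
m=(hsv[...,0]>12)&(hsv[...,0]<28)&(hsv[...,1]>130)&(d>0)&(W[...,2]>.03)
P=W[m];L=(P[:,:2]-c0)@np.stack([ex,ey],1)*1000
print(len(P),cv2.minAreaRect(L.astype(np.float32)),P[:,2].max())
E
```

```text
t: 4.35
eef_pos: [0.5088, -0.0793, 0.0168]
contact_force: [0.9, -0.3, 0.2]
gripper_width: 0.588
t: 4.85
eef_pos: [0.5217, -0.0719, 0.0168]
contact_force: [-0.5, -0.1, -0.2]
gripper_width: 0.582
t 4.85 L [-188.1   15.5] z 16.8 yaw(push dir, rel ramp) -5.23 toolx [-0. -0. -1.]
F -0.51 0.22 -0.22 w 49.7
26981 ((-161.61537170410156, 13.257209777832031), (123.07379913330078, 70.49638366699219), 84.83721923828125) 0.11121856927029926
```

View pics/wrist4.png

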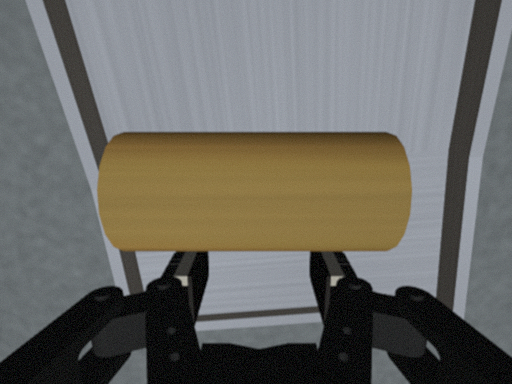

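The sleeve stays flat against both fingertips (front edge at row 132, rear edge at row 250) and is just reaching the slope. From here I raise the tool with the incline.

```bash
for i in 1; do :; done
python3 -m jog '-0.4 3 0 0 0 0 50;-0.4 3 0 0 0 0 50;-0.4 3 0 0 0 0 50;-0.45 3 0 0 0 0 50;-0.45 3 0 0 0 0 50'|grep -v rot
python3 -m jog '-0.45 3 0 0 0 0 50;-0.45 3 0 0 0 0 50;-0.45 3 0 0 0 0 50;-0.45 3 0 0 0 0 50;-0.45 3 0 0 0 0 50'|grep -v rot
python3 - <<'E'
from h import *
st()
from station import bot
p,d=bot.read_camera("wrist");cv2.imwrite(f"pics/wrist5.png",cv2.cvtColor(p,cv2.COLOR_RGB2BGR))
E
```

```text
t: 5.4
eef_pos: [0.5345, -0.0644, 0.0189]
contact_force: [-1.6, -0.9, 0.3]
gripper_width: 0.587
t: 5.9
eef_pos: [0.5477, -0.0567, 0.0212]
contact_force: [-1.7, -0.5, -0.3]
gripper_width: 0.588
t 5.9 L [-158.2   12.7] z 21.2 yaw(push dir, rel ramp) -5.23 toolx [-0. -0. -1.]
F -1.66 0.6 -0.34 w 50.2
```

View pics/wrist5.png

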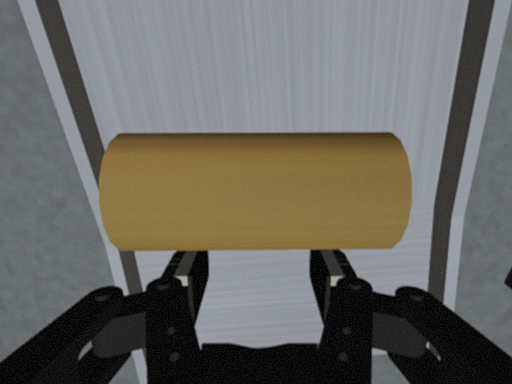

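The sleeve is on the slope, level in the picture, with about 1.7 N of push on both fingers. Continuing.

```bash
python3 -m jog '-0.45 3 0 0 0 0 50;-0.45 3 0 0 0 0 50;-0.45 3 0 0 0 0 50;-0.45 3 0 0 0 0 50;-0.45 3 0 0 0 0 50'|grep -v rot
python3 -m jog '-0.45 3 0 0 0 0 50;-0.45 3 0 0 0 0 50;-0.45 3 0 0 0 0 50;-0.45 3 0 0 0 0 50;-0.45 3 0 0 0 0 50'|grep -v rot
python3 - <<'E'
from h import *
st()
from station import bot
p,d=bot.read_camera("wrist");cv2.imwrite(f"pics/wrist6.png",cv2.cvtColor(p,cv2.COLOR_RGB2BGR))
E
```

```text
t: 6.45
eef_pos: [0.5607, -0.0492, 0.0234]
contact_force: [-2.2, 0.1, 1.8]
gripper_width: 0.587
t: 6.95
eef_pos: [0.5736, -0.0416, 0.0257]
contact_force: [-1.1, -1.4, 1.5]
gripper_width: 0.588
t 6.95 L [-128.2   10. ] z 25.7 yaw(push dir, rel ramp) -5.23 toolx [ 0.  0. -1.]
F -1.73 -0.54 1.54 w 50.2
```

View pics/wrist6.png

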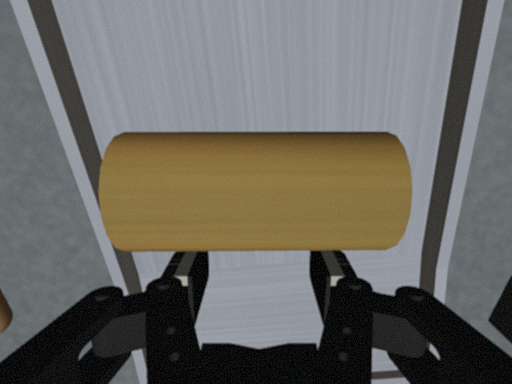

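```bash
python3 -m jog '-0.45 3 0 -0.085 0 0 50;-0.45 3 0 -0.085 0 0 50;-0.45 3 0 -0.085 0 0 50;-0.45 3 0 -0.085 0 0 50;-0.45 3 0 -0.085 0 0 50'|grep -v rot
python3 -m jog '-0.45 3 0 -0.09 0 0 50;-0.45 3 0 -0.09 0 0 50;-0.45 3 0 -0.09 0 0 50;-0.45 3 0 -0.09 0 0 50;-0.45 3 0 -0.09 0 0 50'|grep -v rot
python3 - <<'E'
from h import *
st()
from station import bot
for n in("wrist","top","side"):
    p,d=bot.read_camera(n);cv2.imwrite(f"pics/{n}7.png",cv2.cvtColor(p,cv2.COLOR_RGB2BGR))
    np.savez(n+"7.npz",p=p,d=d,**bot.calibration(n))
E
```

```text
t: 7.5
eef_pos: [0.5865, -0.0338, 0.028]
contact_force: [-2.3, -0.1, 0.2]
gripper_width: 0.586
t: 8.0
eef_pos: [0.5989, -0.0255, 0.0302]
contact_force: [-1.0, -0.8, 0.7]
gripper_width: 0.584
t 8.0 L [-98.3   8.5] z 30.2 yaw(push dir, rel ramp) 0.06 toolx [ 0. -0. -1.]
F -1.28 -0.1 0.72 w 49.9
```

View pics/wrist7.png

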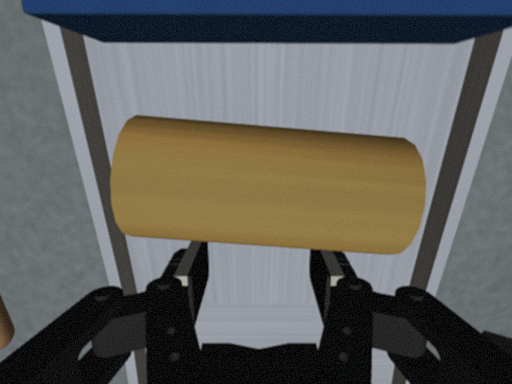

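View pics/side7.png

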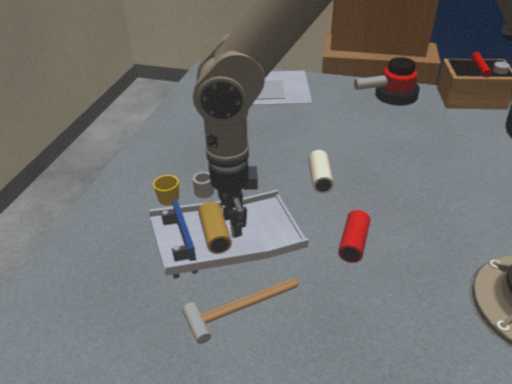

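The tool is now square to the ramp. The sleeve kept about 5° of skew: its left end (135,118) leads the right end (405,138), and it rests mainly on the right finger. The stop will square it when the right finger pushes the lagging end home. Continuing at 20 mm/s.

```bash
python3 -m jog '-0.3 2 0 0 0 0 50;-0.3 2 0 0 0 0 50;-0.3 2 0 0 0 0 50;-0.3 2 0 0 0 0 50;-0.3 2 0 0 0 0 50'|grep -v rot
python3 -m jog '-0.3 2 0 0 0 0 50;-0.3 2 0 0 0 0 50;-0.3 2 0 0 0 0 50;-0.3 2 0 0 0 0 50;-0.3 2 0 0 0 0 50'|grep -v rot
python3 - <<'E'
from h import *
st()
from station import bot
for n in("wrist",):
    p,d=bot.read_camera(n);cv2.imwrite(f"pics/{n}8.png",cv2.cvtColor(p,cv2.COLOR_RGB2BGR))
E
```

```text
t: 8.65
eef_pos: [0.607, -0.0198, 0.0317]
contact_force: [-2.3, -1.0, 1.1]
gripper_width: 0.585
t: 9.15
eef_pos: [0.6151, -0.0139, 0.0332]
contact_force: [-0.8, -1.1, 0.7]
gripper_width: 0.587
t 9.15 L [-78.4   8.5] z 33.2 yaw(push dir, rel ramp) 0.02 toolx [ 0. -0. -1.]
F -1.27 -0.4 0.73 w 50.1
```

View pics/wrist8.png

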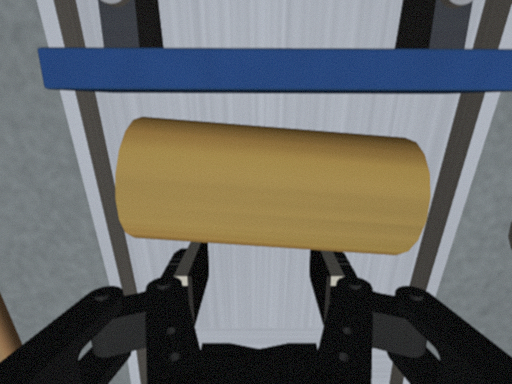

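```bash
python3 -m jog '-0.2 1.5 0 0 0 0 50;-0.2 1.5 0 0 0 0 50;-0.1 1 0 0 0 0 50;-0.1 1 0 0 0 0 50;-0.1 1 0 0 0 0 50'|grep -v rot
python3 -m jog '-0.1 1 0 0 0 0 50;-0.1 1 0 0 0 0 50;-0.1 1 0 0 0 0 50'|grep -v rot
python3 - <<'E'
from h import *
st()
from station import bot
for n in("wrist",):
    p,d=bot.read_camera(n);cv2.imwrite(f"pics/{n}9.png",cv2.cvtColor(p,cv2.COLOR_RGB2BGR))
E
```

```text
t: 9.7
eef_pos: [0.6199, -0.0106, 0.0338]
contact_force: [-1.2, -1.3, 0.2]
gripper_width: 0.589
t: 10.0
eef_pos: [0.6223, -0.0088, 0.0342]
contact_force: [-1.2, -1.5, 0.6]
gripper_width: 0.59
t 10.0 L [-69.5   8.5] z 34.2 yaw(push dir, rel ramp) 0.02 toolx [ 0. -0. -1.]
F -1.84 -0.54 0.64 w 50.3
```

View pics/wrist9.png

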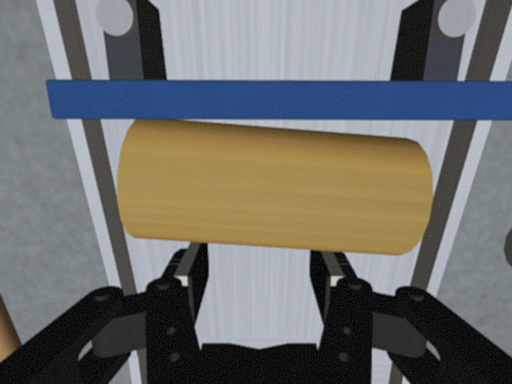

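The left end is about to touch the stop; the right end still lags. Closing the last millimetres while watching the force.

```bash
python3 -m jog '-0.1 1 0 0 0 0 50;-0.1 1 0 0 0 0 50;-0.1 1 0 0 0 0 50;-0.1 1 0 0 0 0 50'|grep -v rot
python3 - <<'E'
from h import *
st()
from station import bot
for n in("wrist",):
    p,d=bot.read_camera(n);cv2.imwrite(f"pics/{n}10.png",cv2.cvtColor(p,cv2.COLOR_RGB2BGR))
E
```

```text
t: 10.45
eef_pos: [0.6256, -0.0065, 0.0346]
contact_force: [-0.9, -1.8, 1.0]
gripper_width: 0.586
t 10.45 L [-65.5   8.4] z 34.6 yaw(push dir, rel ramp) 0.01 toolx [ 0. -0. -1.]
F -1.76 -0.94 0.98 w 50.1
```

View pics/wrist10.png

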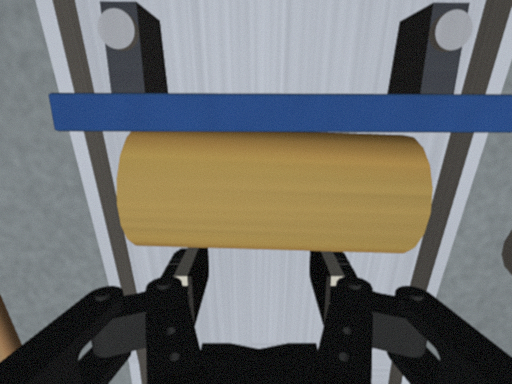

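It is squaring up: the left end is on the stop and the right end is 1–2 mm short. A bit more.

```bash
python3 -m jog '0 0.8 0 0 0 0 50;0 0.8 0 0 0 0 50;0 0.8 0 0 0 0 50;0 0 0 0 0 0 50'|grep -v rot
python3 - <<'E'
from h import *
st()
from station import bot
for n in("wrist",):
    p,d=bot.read_camera(n);cv2.imwrite(f"pics/{n}11.png",cv2.cvtColor(p,cv2.COLOR_RGB2BGR))
E
```

```text
t: 10.9
eef_pos: [0.6274, -0.0051, 0.0345]
contact_force: [-2.6, -1.3, 1.8]
gripper_width: 0.588
t 10.9 L [-63.3   8.6] z 34.5 yaw(push dir, rel ramp) 0.02 toolx [-0. -0. -1.]
F -2.85 0.44 1.79 w 50.2
```

View pics/wrist11.png

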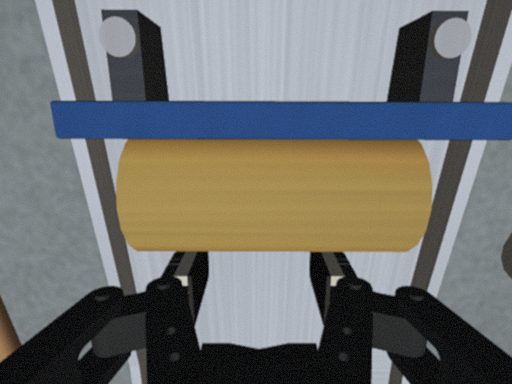

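Now flush and square. I'll press on to get a firm, well-seated force.

```bash
python3 -m jog '0 0.5 0 0 0 0 50;0 0.5 0 0 0 0 50;0 0.5 0 0 0 0 50;0 0 0 0 0 0 50'|grep -v rot
python3 -c "
from h import *
st()"
```

```text
t: 11.35
eef_pos: [0.6275, -0.0052, 0.0342]
contact_force: [-4.2, -2.7, 2.9]
gripper_width: 0.586
t 11.35 L [-63.2   8.4] z 34.2 yaw(push dir, rel ramp) -0.02 toolx [-0.002 -0.001 -1.   ]
F -4.96 0.25 2.86 w 50.0
```

```bash
python3 -m jog '0 0.8 0 0 0 0 50;0 0.8 0 0 0 0 50;0 0.8 0 0 0 0 50;0 0 0 0 0 0 50;0 0 0 0 0 0 50'|grep -v rot
python3 -m jog '0 0 0 0 0 0 50;0 0 0 0 0 0 50;0 0 0 0 0 0 50;0 0 0 0 0 0 50;0 0 0 0 0 0 50'|grep -v rot
python3 - <<'E'
from h import *
st()
from station import bot
for n in("wrist","top","side"):
    p,d=bot.read_camera(n);cv2.imwrite(f"pics/{n}12.png",cv2.cvtColor(p,cv2.COLOR_RGB2BGR))
    if n=="wrist": continue
    c=bot.calibration(n);W=cloud(d,c);hsv=cv2.cvtColor(p,cv2.COLOR_RGB2HSV)
    L=(W[...,:2]-c0)@np.stack([ex,ey],1)*1000
    m=(abs(L[...,1])<80)&(L[...,0]>-80)&(L[...,0]<-7)&(hsv[...,0]>12)&(hsv[...,0]<28)&(hsv[...,1]>110)
    l=L[m]; print(n,len(l),cv2.minAreaRect(l.astype(np.float32)),'zmax',np.percentile(W[m][:,2],98))
    b=(hsv[...,0]>100)&(hsv[...,0]<130)&(hsv[...,1]>140)&(W[...,2]>.066)&(abs(L[...,1])<85)&(abs(L[...,0])<20)
    print('stop',cv2.minAreaRect(L[b].astype(np.float32)))
st()
E
```

```text
t: 11.85
eef_pos: [0.6277, -0.0053, 0.0337]
contact_force: [-8.7, -5.9, 3.3]
gripper_width: 0.584
t: 12.35
eef_pos: [0.6277, -0.0053, 0.0337]
contact_force: [-8.7, -5.8, 5.0]
gripper_width: 0.586
t 12.35 L [-63.1   8.3] z 33.7 yaw(push dir, rel ramp) -0.07 toolx [-0.006 -0.003 -1.   ]
F -10.42 0.33 5.01 w 50.1Traceback (most recent call last):
  File "<stdin>", line 10, in <module>
    return _quantile_unchecked(
        a, q, axis, out, overwrite_input, method, keepdims, weights)
    return _ureduce(a,
                    func=_quantile_ureduce_func,
    ...<5 lines>...
                    overwrite_input=overwrite_input,
                    method=method)
    r = func(a, **kwargs)
    result = _quantile(arr,
                       quantiles=q,
    ...<2 lines>...
                       out=out,
                       weights=wgt)
    slices_having_nans = np.isnan(arr[-1, ...])
                                  ~~~^^^^^^^^^
IndexError: index -1 is out of bounds for axis 0 with size 0
```

View pics/wrist12.png

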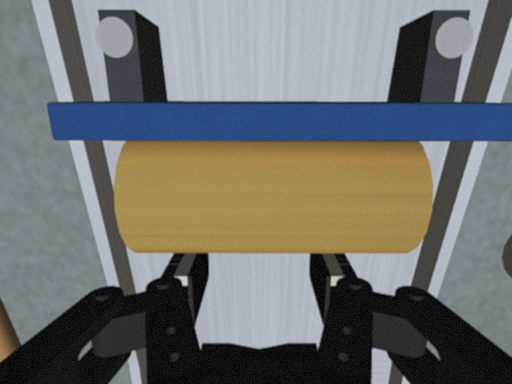

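View pics/top12.png

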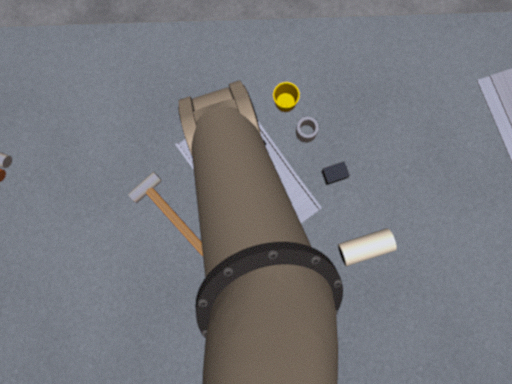

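The wrist view shows the sleeve flush under the blue bar along its whole length: front edge at row 140, rear edge at row 252 at both ends. The force is steady at about 10 N against the stop. In the top view the hammer, cup, collar and block are in their old places, but the arm hides the sleeve. Last check from the side.

```bash
python3 - <<'E'
from h import *
from station import bot
n="side"
p,d=bot.read_camera(n);cv2.imwrite(f"pics/{n}13.png",cv2.cvtColor(p,cv2.COLOR_RGB2BGR))
c=bot.calibration(n);W=cloud(d,c);hsv=cv2.cvtColor(p,cv2.COLOR_RGB2HSV)
L=(W[...,:2]-c0)@np.stack([ex,ey],1)*1000
m=(abs(L[...,1])<80)&(L[...,0]>-80)&(L[...,0]<-7)&(hsv[...,0]>12)&(hsv[...,0]<28)&(hsv[...,1]>110)
l=L[m]; print(n,len(l),l.min(0) if len(l) else'',l.max(0) if len(l) else '','zmax',W[m][:,2].max() if len(l) else '')
if len(l)>20:
    t=l[W[m][:,2]>.066];print(len(t),fit(t))
old=np.load("side0.npz")['p'];df=np.abs(p.astype(int)-old).max(2)
for nm,(u,v) in dict(cup=(167,190),collar=(203,185),block=(250,178),hammer=(245,305)).items(): print(nm,np.median(df[v-12:v+12,u-12:u+12]))
st()
E
```

```text
side 763 [-53.22990685 -53.02514129] [-7.02683386 58.99795699] zmax 0.07789584435567498
666 (array([-24.79370982,   7.41904475]), array([[-2.37917775e-04,  9.99999972e-01],
       [-9.99999972e-01, -2.37917775e-04]]))
cup 9.0
collar 41.5
block 8.0
hammer 11.0
t 12.5 L [-63.2   8.3] z 33.7 yaw(push dir, rel ramp) -0.07 toolx [-0.006 -0.003 -1.   ]
F -10.42 -0.57 5.22 w 50.2
```

View pics/side13.png

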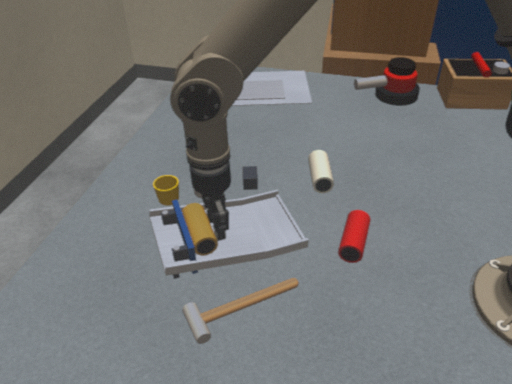

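The side view shows the sleeve lying along the blue bar, with its top at about 75 mm as expected when it rests on the slope. The collar is hidden behind the arm here but was seen in place in the top view. Handing in.

```bash
python3 -c "
from station import bot
bot.hand_in()"
```

```text
the job is handed in; nothing more can be done
```

I pushed the sleeve up the ramp with both fingertips at 10–30 mm/s until it lay flat against the blue stop. I handed the job in at about 12.5 s with the fingers still pressing at about 10 N.

**Sleeve:**
- **Squareness:** the last wrist and side views show it flush along its whole length and square to within a few milliradians.
- **Position:** it is about 3–7 mm off the ramp's middle line.
- **Height:** its top measured 75–78 mm, about what it should be when resting on the slope, so it was not lifted.

**Other objects:** the hammer, collar, block and cup look unmoved.

**Checks that failed or disagreed:**
- **Skew on the slope:** the sleeve did not follow when I turned the fingers square. It kept about 5° of skew and was pushed mostly by one finger until the stop squared it.
- **Fingertip position:** at the stop it read about 4 mm farther uphill than I expected. I put this down to the tips being narrower than the pads.
- **Hidden views:** the arm hid the sleeve in the final top view, and a script there stopped with an error. It hid the collar in the side view, so I checked the collar from the top view.

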